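# Unlock and open the two-latch cutter case

## Task

Open the cutter case without gripping or lifting anything. With a fingertip push the white lock knob all the way across to its green dot; then put one fingertip on each orange latch key and press both fully down together, keep both down until the lid has swung at least a quarter of the way up, and only then let go. Leave the lid standing fully open by itself, the lock still at green, the case where it stands and the things lying around undisturbed.

Things in the scene. Friction and masses are not known exactly. Their poses are not given: they have to be found in the camera images.
- case: Dark flat plastic case, 166 (x) x 190 (y) mm, 44 high shut, about 1.4 kg, loose on the desk. Origin: centre of its underside; +x from its front (latch keys) to its back (lid hinge), +y left seen from its front, z up. Lid from case x = -0.036 to its hinge at x = 0.076, z = 0.030. In front of it the latch deck: solid ends beyond y = +-0.047, 30 mm high; front rail at x = -0.088, 22 mm high.
- lock_knob (a point): Centre of the top of the white lock knob, 18 mm (case x) by 10 mm (case y), between the two keys; top 48 mm above the desk, 17 mm above the key pads, on a housing 22 mm high. At case x = -0.066; moves along case y from -0.006 (locked, red dot on the front rail) to +0.006 (open, green dot).
- lock (a joint): Travel of the lock knob towards the case's +y (left), in m: 0 locked, 0.012 at its open stop. It slides against about 1.2 N of friction and stays where it is left. Below about 0.008 it blocks both keys, which then yield less than 1 mm.
- key_left_pad (a point): Middle of the top of the left orange key's pad, 30 mm (case x) by 24 mm (case y), at case (-0.066, +0.033), 31 mm above the desk at rest. Pads are 66 mm apart between centres, 42 mm between inner edges. The key rocks about a pivot at case x = -0.037, 15 mm below, so the pad's front dips more. Behind the pad, at case x = -0.048 to -0.037, its hook (16 mm wide) rises to 43 mm above the desk.
- key_right_pad (a point): The same point of the right orange latch key, centre at case (-0.066, -0.033).
- key_left (a joint): Rocking angle of the left key in rad: 0 at rest, 0.26 fully down (7.5 mm at the pad's middle). A spring returns it; fully down takes about 3 N at the pad's middle, 5 N near its back edge. The hook frees the lid beyond about 0.17.
- key_right (a joint): The same for the right key.
- lid (a joint): Opening angle of the lid in rad: 0 shut, 1.75 fully open against its stop. With both keys down its spring raises it against a damper (about 0.5 rad/s at first, some 6 s to the stop). One key alone does not free it. If a key comes up before about 0.15 rad its hook catches a second lip and holds the lid ajar at about 0.13 rad until both are pressed again.
- lid_edge (a point): Middle of the lid's upper front edge: at case x = -0.036, 44 mm high when shut; it rises and goes back about the hinge 112 mm behind it.
- glue_bottle: Small white bottle of glue with a red tip, 28 mm across, 94 mm tall, standing beside the case's left side. Bystander; origin under its centre.
- side_cutters: Small side cutters with red handles, 46 x 116 x 12 mm, lying to the right of the case. Bystander.
- caliper: Steel caliper, 81 x 237 x 10 mm, lying on the right, well away from the case. Bystander.
- masking_tape: Roll of masking tape, 104 mm across, 25 mm high, lying left of the case. Bystander.
- mug: White mug with dots, 78 mm across, 93 mm tall, standing at the back on the left. Bystander.
- plastic_gear: White toothed wheel, 42 mm across, 5 mm thick, lying on the right. Bystander.

How it is judged:
By the outcome, as a careful person would: the job done as asked, in the order asked, and still so for the second after the job is handed in, with the robot touching nothing.
It also fails if it takes over 54 s, if anything falls off the work surface, if the arm or the gripper's body presses on something with over 40 N, if the wrist force passes 120 N, or if a joint passes its speed limit or range.

## Robot

A 6-joint arm with a two-finger parallel gripper is mounted at the origin on a cart in front of the work surface, level with it; the furniture and walls round the work are solid. World frame = base frame: x ahead of the robot, y to its left, z up, the work surface at z = 0. Lengths are in mm, angles in rad, forces in N, time in s.
With the tool pointing down it reaches from about 350 to 775 mm from the base axis. Payload 7.3 kg.
Tool frame: the origin (TCP) lies between the finger pads; the fingertips stand 25 mm ahead of it and the grasp point (between the pads) lies 6 mm ahead of it; z points along the fingers, y is the line along which they close (so a half turn about z gives the same grasp; the last joint's range is limited). The gripper opens to 92 mm and grips with 3 to 60 N. Pads are 19 mm wide; open, the fingers measure 130 mm over their backs; the gripper's body (75 mm by 190 mm) begins 47 mm behind the grasp point.
Start: joints at [-1.488, 0.342, 1.524, -0, 1.275, -0.146], TCP at [119.096, -511.33, 251.741] pointing down, gripper open.
Joint ranges: [-2.53, 2.53], [-0.77, 2.02], [0.04, 2.7], [-1, 4.14], [0.28, 2.66], [-3.11, 3.11]. Speed limits (rad/s): [2.57, 2.57, 3.14, 3.14, 3.14, 3.14].

## Interface

Orientations are given as [roll, pitch, yaw] about the fixed x, y, z axes, in that order (R = Rz(yaw) Ry(pitch) Rx(roll)).
In Python, from plant import bot gives the robot as it stands.
- The arm moves only by the tool play_rows, never from a script. Its argument "commands" is a list of rows, each an object of numbers: "x", "y", "z": the shift along the tool's x, y, z in m; "twist": the turn about the tool's z in degrees. In form: [{"x": .., "y": .., "z": .., "twist": ..}, ...]. A call has exactly 8 rows; each row is the pose to reach, as a shift and turn from the pose commanded when the call began, along the tool's axes at that moment; what a row does not reach only later rows make up. A row lasts 1/10 s, in which the tool goes at most 50 mm and 8.59 degrees, less where a joint would pass 70% of its speed; a pose out of reach is approached as far as the arm can. A call with a gripper value outside its range is refused whole. "jaw" is the closure, from 0 (fully open) to 1 (shut), set as the call begins (left out, the last holds). The fingers move at their own pace and stop on an object; the grip force is fixed at half the most. Time passes only in rows, so rows that repeat a pose let the fingers close, or fill a call up. It gives the time, the measured TCP pose, the force, the opening and the grip force at its end, in the units of the state.
- bot.get_obs(): the state, without advancing time (a new reading comes with each control period).
- bot.capture(name): name is "side" or "top"; returns a dict with "pixels" (480x640x3 uint8, red, green, blue), "fx", "fy", "cx", "cy" (pixels), "eye" and "rotation" of the camera in the world. Camera axes: x right, y down, z forward; pixel columns grow to the right and rows downward; lengths in mm; the calibration is good to about 2 mm. A picture is of the moment at which its call begins. There is no depth.
- bot.close_job(): hands the job in; it is judged then, once.
The state is a dict: "time": time; "joint_positions": joint angles; "dq": joint speeds; "tau": joint torques, N m; "tool_pos": TCP position; "tcp_rot": TCP orientation; "contact_force": force on the tool from outside, world axes, zero at the start; "moment": the same for the moment, N m; "grip_width": finger opening in mm; "finger_force": force on a finger pad.
Only numpy, scipy, OpenCV 4.12 (cv2) and the standard library are available. Lean on these libraries where they do the work, as an engineer would, in place of code of your own. Each camera call takes 0.05 s, during which the arm holds its last target. There are 200 camera calls.

## Working session

There is one attempt and no reset: what is moved stays moved. The work goes in short steps, Python scripts to look and compute and a tool call to move; the robot and the scene stay as the last step left them, time stands still between calls to the robot, and variables do not carry over. Pictures are saved under pics/ and viewed, at most 11 in all, crops included, and the job is handed in when it is done.

Besides the shell and the picture viewer there is one more tool, called as name(argument=value, ...) on one line, values as JSON. play_rows: Moves the arm, as the interface text tells. Its arguments: {"type":"object","properties":{"commands":{"type":"array"},"jaw":{"type":"number"}},"required":["commands"]}

```bash
mkdir -p pics; ls; cat > h.py <<'E'
import numpy as np, cv2
from plant import bot
def shot(cam,name):
    c=bot.capture(cam); cv2.imwrite(f'pics/{name}.png',cv2.cvtColor(c['pixels'],cv2.COLOR_RGB2BGR)); return c
def ray(c,u,v,z):
    d=np.array(c['rotation'])@np.array([(u-c['cx'])/c['fx'],(v-c['cy'])/c['fy'],1.]); e=np.array(c['eye'],float)
    return e+d*(z-e[2])/d[2]
def proj(c,p):
    q=np.array(c['rotation']).T@(np.array(p,float)-c['eye']); return c['cx']+c['fx']*q[0]/q[2],c['cy']+c['fy']*q[1]/q[2]
E
python3 - <<'E'
from h import *
for n in('top','side'):
    c=shot(n,n+'1'); print({k:c[k] for k in c if k!='pixels'})
print(bot.get_obs())
E
```

```text
pics
{'fx': 623.899669014967, 'fy': 623.899669014967, 'cx': 319.548664839952, 'cy': 250.6111741316282, 'eye': array([ 295.59998737, -265.8670879 , 1657.67481325]), 'rotation': array([-2.99056368, -0.00740951, -1.54155715])}
{'fx': 559.3979533804471, 'fy': 559.3979533804471, 'cx': 314.462175206483, 'cy': 240.16802013298536, 'eye': array([  204.65126869, -1235.64239945,   861.68102982]), 'rotation': array([-2.25012257,  0.01428966, -0.3382276 ])}
{'time': 0.1, 'joint_positions': array([-1.48801531e+00,  3.42640202e-01,  1.52492491e+00, -2.54722503e-06,
        1.27539457e+00, -1.45990647e-01]), 'dq': array([ 0.00134909, -0.00321813, -0.00244251,  0.0005156 , -0.00096973,
       -0.00110719]), 'tau': array([ 7.45725865e-04, -4.32007456e+01, -2.44693512e+01,  7.18962145e-02,
        5.26464335e-02, -4.60534523e-05]), 'tool_pos': array([ 119.05841775, -510.98341066,  251.11990959]), 'tcp_rot': array([-3.14023982e+00, -1.96454548e-04,  2.28772270e-01]), 'contact_force': array([-0.63377081,  0.02496396, -0.09150841]), 'moment': array([ 0.00950828,  0.03515454, -0.0651811 ]), 'finger_force': 0.0, 'grip_width': 91.63717201180951}
```

```bash
python3 - <<'E'
s=open('h.py').read()
s=s.replace("from plant","from scipy.spatial.transform import Rotation as Ro\nfrom plant").replace("c=bot.capture(cam);","c=bot.capture(cam); c['rotation']=Ro.from_euler('xyz',c['rotation']).as_matrix();")
open('h.py','w').write(s)
E
```

```text
(no output)
```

View pics/top1.png

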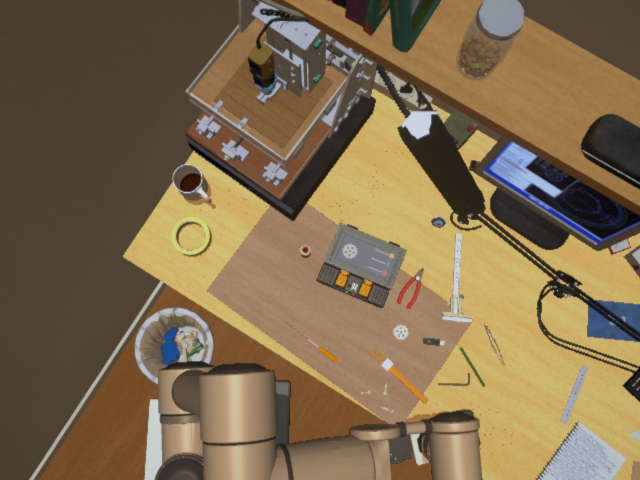

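View pics/side1.png

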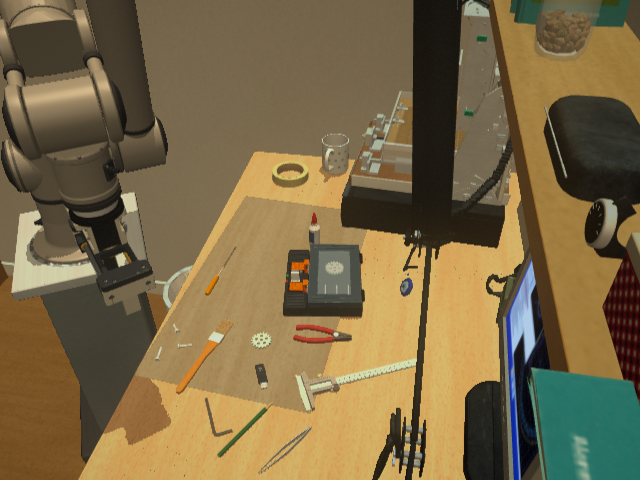

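The top view shows the case at about (361,265), with orange keys near (342,281) and (367,288). In the side view it is at about (322,280), with the keys near (297,268). I'll take orange masks and enlarged crops.

```bash
python3 - <<'E'
from h import *
tiles=[]
for n,(x0,y0,w,h) in (('top',(310,215,106,100)),('side',(275,230,100,95))):
    c=shot(n,n+'2'); im=c['pixels'][y0:y0+h,x0:x0+w]
    hsv=cv2.cvtColor(np.ascontiguousarray(im),cv2.COLOR_RGB2HSV)
    m=cv2.inRange(hsv,(8,140,120),(25,255,255))
    k,l,s,ce=cv2.connectedComponentsWithStats(m)
    for i in range(1,k):
        if s[i,4]>8: u,v=ce[i]+[x0,y0]; print(n,s[i],(u,v),ray(c,u,v,31))
    cnt,_=cv2.findContours(m,0,2)
    cv2.imwrite(f'pics/{n}2c.png',cv2.resize(cv2.cvtColor(im,cv2.COLOR_RGB2BGR),None,fx=7,fy=6 if 0 else 7*0.8,interpolation=cv2.INTER_CUBIC) if 0 else cv2.resize(cv2.cvtColor(im,cv2.COLOR_RGB2BGR),None,fx=6,fy=6,interpolation=cv2.INTER_CUBIC))
E
```

```text
top [ 25  55  13  17 136] (np.float64(341.6985294117647), np.float64(278.24264705882354)) [ 471.96795306 -330.83489332   31.        ]
top [ 49  65  12  17 134] (np.float64(365.05223880597015), np.float64(288.14179104477614)) [ 447.80162101 -392.5131594    31.        ]
side [ 86   0  14  46 391] (np.float64(368.50639386189255), np.float64(250.77237851662403)) [ 638.6779219  -341.34406509   31.        ]
side [ 16  29  18  14 152] (np.float64(300.0657894736842), np.float64(265.2894736842105)) [ 474.8404053  -334.50626179   31.        ]
side [ 14  49  19  13 170] (np.float64(298.4529411764706), np.float64(285.54117647058825)) [ 451.04243847 -395.67219394   31.        ]
side [91 80  3  7 10] (np.float64(366.9), np.float64(313.2)) [ 556.32377095 -521.08515084   31.        ]
side [95 84  2  5  9] (np.float64(370.44444444444446), np.float64(315.77777777777777)) [ 560.1807085  -530.10423689   31.        ]
side [64 87 22  8 89] (np.float64(347.7865168539326), np.float64(319.55056179775283)) [ 513.35827704 -523.92382502   31.        ]
side [88 89  5  6 13] (np.float64(365.3076923076923), np.float64(321.7692307692308)) [ 543.95067392 -541.53837645   31.        ]
```

View pics/top2c.png

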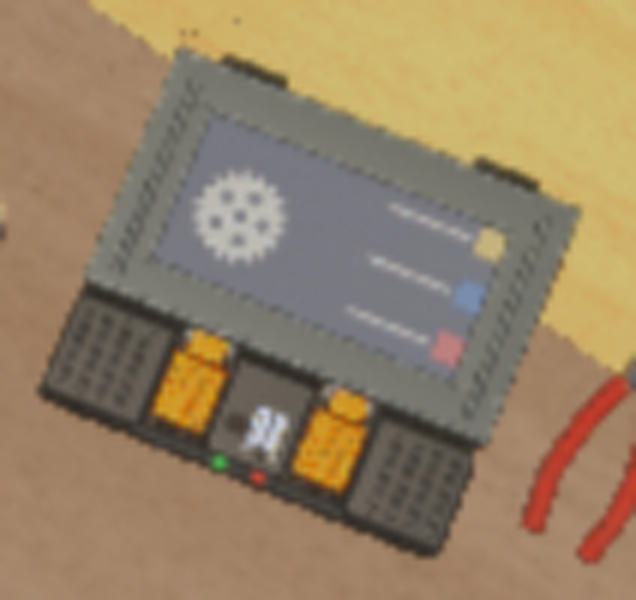

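View pics/side2c.png

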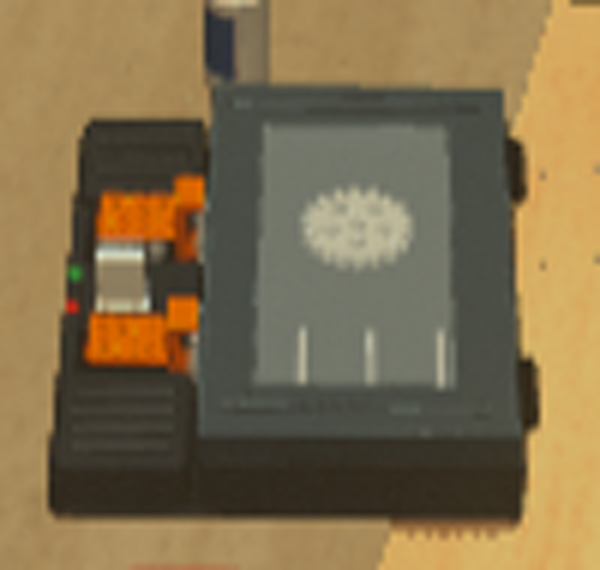

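```bash
python3 - <<'E'
from h import *
T=bot.capture('top');S=bot.capture('side')
for c in(T,S): c['rotation']=Ro.from_euler('xyz',c['rotation']).as_matrix()
def pt(c,o,a,z): return ray(c,(a[0]+.5)/6-.5+o[0],(a[1]+.5)/6-.5+o[1],z)[:2]
to,so=(310,215),(275,230)
for nm,c,o,L in(('top',T,to,dict(kl=((191,396),31),kr=((332,454),31),knob=((266,426),48),lidFL=((88,283),44),lidFR=((488,442),44),green=((220,462),22),red=((259,478),22))),
 ('side',S,so,dict(kl=((136,215),31),kr=((126,339),31),knob=((121,279),48),lidFL=((215,86),44),lidFR=((199,437),44),green=((75,273),22),red=((71,307),22)))):
    P={k:pt(c,o,*v) for k,v in L.items()}
    kd=P['kl']-P['kr'];ld=P['lidFL']-P['lidFR'];y=ld/np.linalg.norm(ld);x=np.array([y[1],-y[0]])
    print(nm,{k:v.round(1) for k,v in P.items()},'kd',np.linalg.norm(kd),'lid',np.linalg.norm(ld),'yaw',np.arctan2(-kd[0],kd[1]),np.arctan2(-ld[0],ld[1]))
    mid=(P['kl']+P['kr'])/2; lm=(P['lidFL']+P['lidFR'])/2
    print(' origin from keys',(mid+66*x).round(1),'lid',(lm+36*x).round(1)); 
    og=mid+66*x
    for k in P: print('  ',k,(x@(P[k]-og)).round(1),(y@(P[k]-og)).round(1))
E
```

```text
top {'kl': array([ 465.8, -330.2]), 'kr': array([ 442.3, -392.3]), 'knob': array([ 452. , -362.2]), 'lidFL': array([ 512.4, -283.8]), 'lidFR': array([ 448.3, -458.6]), 'green': array([ 438.1, -344. ]), 'red': array([ 431.6, -361.2])} kd 66.32574966926448 lid 186.24442645767715 yaw -0.3624921970139096 -0.3513909243687854
 origin from keys [ 516. -384.] lid [ 514.2 -383.6]
   kl -65.6 33.2
   kr -66.4 -33.2
   knob -67.6 -1.6
   lidFL -37.9 92.9
   lidFR -37.9 -93.4
   green -86.9 10.7
   red -87.1 -7.7
side {'kl': array([ 468.8, -332.7]), 'kr': array([ 444.7, -395.1]), 'knob': array([ 447.7, -382.2]), 'lidFL': array([ 516.3, -286.2]), 'lidFR': array([ 449.5, -462.9]), 'green': array([ 440.4, -345.9]), 'red': array([ 433.6, -363. ])} kd 66.89024566208744 lid 188.87020923773682 yaw -0.36781619814778793 -0.3614893194874097
 origin from keys [ 518.5 -387.3] lid [ 516.6 -387.3]
   kl -65.8 33.4
   kr -66.2 -33.4
   knob -68.1 -20.3
   lidFL -37.8 93.8
   lidFR -37.8 -95.1
   green -87.6 11.1
   red -88.0 -7.3
```

Both views agree: the key spacing measures 66–67 mm, yaw is about −0.363, and the case origin is about (516.5, −385.5). I'll move above the knob, with the tool's y axis along case −y and the finger centres 66 mm apart.

play_rows(commands=[{"x": 0.035, "y": -0.007, "z": 0, "twist": 4}, {"x": 0.08, "y": -0.016, "z": 0, "twist": 8}, {"x": 0.128, "y": -0.026, "z": 0.01, "twist": 13}, {"x": 0.176, "y": -0.036, "z": 0.02, "twist": 18}, {"x": 0.224, "y": -0.046, "z": 0.03, "twist": 23}, {"x": 0.272, "y": -0.056, "z": 0.05, "twist": 28}, {"x": 0.32, "y": -0.065, "z": 0.07, "twist": 32}, {"x": 0.364, "y": -0.073, "z": 0.09, "twist": 33.9}], jaw=0.49)

```text
time: 1.1
tool_pos: [454.8, -358.4, 163.2]
tcp_rot: [3.141, -0.001, -0.365]
contact_force: [-0.2, -0.9, 0.7]
grip_width: 46.9
finger_force: 0.0
```

play_rows(commands=[{"x": 0, "y": 0, "z": 0, "twist": 0}, {"x": 0, "y": 0, "z": 0, "twist": 0}, {"x": 0, "y": 0, "z": 0, "twist": 0}, {"x": 0, "y": 0, "z": 0, "twist": 0}, {"x": 0, "y": 0, "z": 0, "twist": 0}, {"x": 0, "y": 0, "z": 0, "twist": 0}, {"x": 0, "y": 0, "z": 0, "twist": 0}, {"x": 0, "y": 0, "z": 0, "twist": 0}])

```text
time: 1.9
tool_pos: [452.8, -359.6, 163.8]
tcp_rot: [3.141, -0.0, -0.363]
contact_force: [-0.4, -0.4, -0.3]
grip_width: 46.5
finger_force: 0.0
```

```bash
cat >> h.py <<'E'
O=np.array([516.5,-385.5]);YAW=-.363
def where():
    o=bot.get_obs();p=o['tool_pos'];cx=np.array([np.cos(YAW),np.sin(YAW)]);cy=np.array([-cx[1],cx[0]])
    f=o['contact_force']
    print('t',o['time'],'case x %.1f y %.1f tipz %.1f'%(cx@(p[:2]-O),cy@(p[:2]-O),p[2]-25),'rot',np.round(o['tcp_rot'],3),'w',o['grip_width'],'F case',(cx@f[:2]).round(2),(cy@f[:2]).round(2),f[2].round(2))
E
python3 - <<'E'
from h import *
where()
tiles=[]
for n,(x0,y0) in (('top',(290,220)),('side',(230,210))):
    c=shot(n,n+'3'); tiles.append(cv2.resize(cv2.cvtColor(np.ascontiguousarray(c['pixels'][y0:y0+110,x0:x0+130]),cv2.COLOR_RGB2BGR),None,fx=3,fy=3,interpolation=2))
cv2.imwrite('pics/c3.png',np.hstack(tiles))
E
```

```text
t 1.9 case x -68.7 y 1.6 tipz 138.8 rot [ 3.141 -0.    -0.363] w 46.5185110782145 F case -0.25 -0.53 -0.32
```

View pics/c3.png

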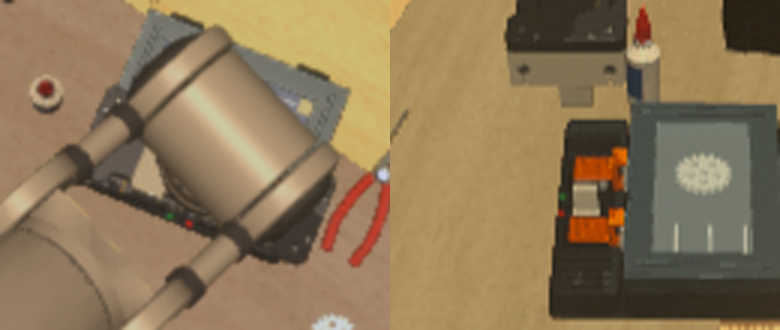

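The top view shows the wrist hiding the case. The side view shows the fingers above the desk with the keys and knob clear below them. I'll descend with the tips to z≈39, straddling the knob.

play_rows(commands=[{"x": 0.002, "y": 0, "z": 0.015, "twist": 0}, {"x": 0.002, "y": 0, "z": 0.035, "twist": 0}, {"x": 0.002, "y": 0, "z": 0.055, "twist": 0}, {"x": 0.002, "y": 0, "z": 0.072, "twist": 0}, {"x": 0.002, "y": 0, "z": 0.085, "twist": 0}, {"x": 0.002, "y": 0, "z": 0.094, "twist": 0}, {"x": 0.002, "y": 0, "z": 0.099, "twist": 0}, {"x": 0.002, "y": 0, "z": 0.1, "twist": 0}])

```text
time: 2.8
tool_pos: [454.9, -360.2, 63.4]
tcp_rot: [-3.142, 0.0, -0.363]
contact_force: [0.1, -0.2, 0.6]
grip_width: 46.5
finger_force: 0.0
```

play_rows(commands=[{"x": 0, "y": -0.001, "z": 0, "twist": 0}, {"x": 0, "y": -0.002, "z": 0, "twist": 0}, {"x": 0, "y": -0.003, "z": 0, "twist": 0}, {"x": 0, "y": -0.004, "z": 0, "twist": 0}, {"x": 0, "y": -0.005, "z": 0, "twist": 0}, {"x": 0, "y": -0.005, "z": 0, "twist": 0}, {"x": 0, "y": -0.005, "z": 0, "twist": 0}, {"x": 0, "y": -0.005, "z": 0, "twist": 0}])

```text
time: 3.6
tool_pos: [456.6, -355.5, 63.7]
tcp_rot: [3.141, -0.0, -0.363]
contact_force: [0.1, -0.7, -0.2]
grip_width: 46.9
finger_force: 0.0
```

```bash
cat >> h.py <<'E'
def pair(i):
    where(); c=shot('side','s%d'%i)
    a=cv2.resize(cv2.cvtColor(np.ascontiguousarray(c['pixels'][225:325,260:380]),cv2.COLOR_RGB2BGR),None,fx=6,fy=6,interpolation=2); cv2.imwrite('pics/c%d.png'%i,a); where()
E
python3 -c "from h import *; pair(4)"
```

```text
t 3.6 case x -66.6 y 6.8 tipz 38.7 rot [ 3.141 -0.    -0.363] w 46.864402015552045 F case 0.32 -0.66 -0.19
t 3.65 case x -66.6 y 6.8 tipz 38.7 rot [ 3.141 -0.    -0.363] w 46.66364008756589 F case -0.83 -0.11 -0.05
```

View pics/c4.png

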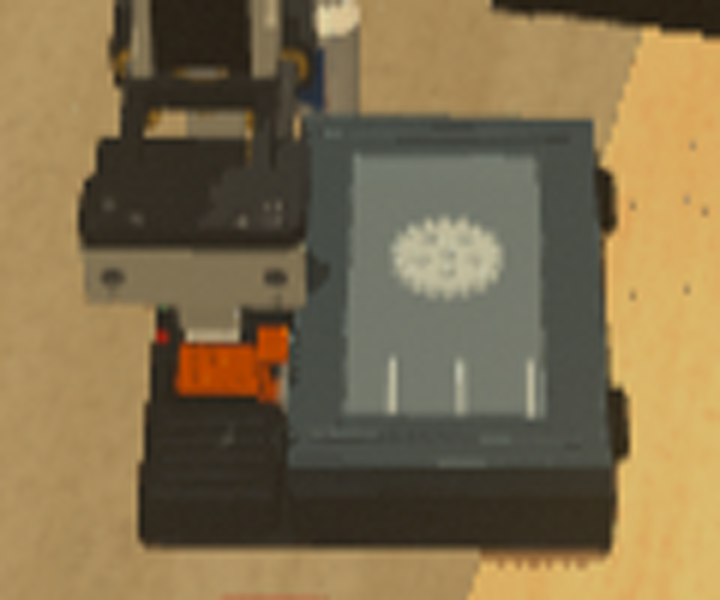

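The side view shows the gripper over the latch deck at (200,240). The right key is visible at (220,370) and the knob is mostly hidden. I'll keep pushing slowly.

play_rows(commands=[{"x": 0, "y": -0.002, "z": 0, "twist": 0}, {"x": 0, "y": -0.004, "z": 0, "twist": 0}, {"x": 0, "y": -0.006, "z": 0, "twist": 0}, {"x": 0, "y": -0.008, "z": 0, "twist": 0}, {"x": 0, "y": -0.01, "z": 0, "twist": 0}, {"x": 0, "y": -0.0115, "z": 0, "twist": 0}, {"x": 0, "y": -0.013, "z": 0, "twist": 0}, {"x": 0, "y": -0.014, "z": 0, "twist": 0}])

```text
time: 4.45
tool_pos: [461.6, -342.4, 63.7]
tcp_rot: [3.141, -0.0, -0.363]
contact_force: [-0.6, -0.9, -0.2]
grip_width: 47.0
finger_force: 0.6
```

```bash
cat >> h.py <<'E'
def fc(n=8):
    cy=np.array([-np.sin(YAW),np.cos(YAW)]);a=[]
    for i in range(n): bot.capture('side'); a.append(bot.get_obs()['contact_force'])
    a=np.array(a); print('mean Fy case %.2f +- %.2f'%((a[:,:2]@cy).mean(),(a[:,:2]@cy).std()/n**.5),'Fz',a[:,2].mean().round(2))
E
python3 -c "from h import *; where(); fc();where()"
```

```text
t 4.45 case x -66.6 y 20.8 tipz 38.7 rot [ 3.141 -0.    -0.363] w 47.03127814610327 F case -0.25 -1.01 -0.21
mean Fy case -0.20 +- 0.13 Fz 0.01
t 4.85 case x -66.6 y 20.9 tipz 38.7 rot [-3.142 -0.    -0.363] w 47.09092343042931 F case -0.38 -0.1 -0.1
```

play_rows(commands=[{"x": 0, "y": -0.0005, "z": 0, "twist": 0}, {"x": 0, "y": -0.001, "z": 0, "twist": 0}, {"x": 0, "y": -0.0015, "z": 0, "twist": 0}, {"x": 0, "y": -0.002, "z": 0, "twist": 0}, {"x": 0, "y": -0.0025, "z": 0, "twist": 0}, {"x": 0, "y": -0.0025, "z": 0, "twist": 0}, {"x": 0, "y": -0.003, "z": 0, "twist": 0}, {"x": 0, "y": -0.003, "z": 0, "twist": 0}])

```text
time: 5.65
tool_pos: [462.7, -339.5, 63.7]
tcp_rot: [3.142, -0.0, -0.363]
contact_force: [-1.3, -0.8, -0.3]
grip_width: 46.7
finger_force: 0.5
```

```bash
python3 -c "
from h import *; pair(5); fc(4)
print(bot.get_obs()['finger_force'])"
```

```text
t 5.65 case x -66.6 y 23.9 tipz 38.7 rot [ 3.142 -0.    -0.363] w 46.67761235102682 F case -0.9 -1.24 -0.34
t 5.7 case x -66.6 y 23.9 tipz 38.7 rot [ 3.142 -0.    -0.363] w 47.00230553118831 F case -0.06 -0.58 0.29
mean Fy case -0.72 +- 0.15 Fz -0.14
0.33119548112154007
```

View pics/c5.png

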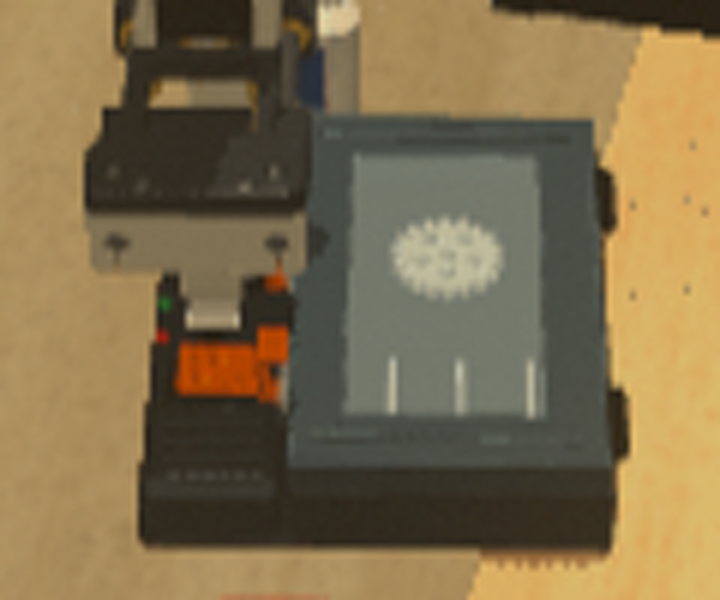

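The case has not moved in the image. The light block at (212,310) could be the fingertip or the knob, so I'll project both to tell.

```bash
python3 - <<'E'
from h import *
c=shot('side','s6')
cx=np.array([np.cos(YAW),np.sin(YAW)]);cy=np.array([-cx[1],cx[0]])
def cp(x,y,z):
    p=O+x*cx+y*cy; u,v=proj(c,[p[0],p[1],z]); return round((u-260+.5)*6-.5),round((v-225+.5)*6-.5)
for nm,q in dict(tipnearL=(-76,-18.5,39),tipnearR=(-57,-18.5,39),tipfarL=(-76,.5,39),knobnear_open_bot=(-66,1,22),knobnear_open_top=(-66,1,48),knobnear_locked_bot=(-66,-11,22),kn_lock_top=(-66,-11,48),green=(-88,9,22),kr=(-66,-33,31),kl=(-66,33,31)).items(): print(nm,cp(*q))
E
```

```text
tipnearL (183, 322)
tipnearR (236, 322)
tipfarL (186, 286)
knobnear_open_bot (215, 320)
knobnear_open_top (213, 267)
knobnear_locked_bot (214, 342)
kn_lock_top (211, 290)
green (157, 305)
kr (210, 366)
kl (219, 244)
```

The light block is the fingertip. I'll continue in small steps and watch the force.

play_rows(commands=[{"x": 0, "y": -0.0003, "z": 0, "twist": 0}, {"x": 0, "y": -0.0005, "z": 0, "twist": 0}, {"x": 0, "y": -0.0008, "z": 0, "twist": 0}, {"x": 0, "y": -0.001, "z": 0, "twist": 0}, {"x": 0, "y": -0.001, "z": 0, "twist": 0}, {"x": 0, "y": -0.001, "z": 0, "twist": 0}, {"x": 0, "y": -0.001, "z": 0, "twist": 0}, {"x": 0, "y": -0.001, "z": 0, "twist": 0}])

```text
time: 6.75
tool_pos: [463.1, -338.6, 63.7]
tcp_rot: [3.142, -0.0, -0.363]
contact_force: [-1.3, -0.9, -0.1]
grip_width: 47.1
finger_force: 0.5
```

```bash
python3 -c "
from h import *; where(); fc(8)
print(bot.get_obs()['finger_force'])"
```

```text
t 6.75 case x -66.6 y 24.8 tipz 38.7 rot [ 3.142 -0.    -0.363] w 47.090555073876374 F case -0.86 -1.31 -0.14
mean Fy case -0.62 +- 0.17 Fz 0.1
0.4116467200219631
```

play_rows(commands=[{"x": 0, "y": -0.0003, "z": 0, "twist": 0}, {"x": 0, "y": -0.0005, "z": 0, "twist": 0}, {"x": 0, "y": -0.0008, "z": 0, "twist": 0}, {"x": 0, "y": -0.001, "z": 0, "twist": 0}, {"x": 0, "y": -0.001, "z": 0, "twist": 0}, {"x": 0, "y": -0.001, "z": 0, "twist": 0}, {"x": 0, "y": -0.001, "z": 0, "twist": 0}, {"x": 0, "y": -0.001, "z": 0, "twist": 0}])

```text
time: 7.95
tool_pos: [463.4, -337.7, 63.7]
tcp_rot: [3.142, -0.0, -0.363]
contact_force: [-0.8, -1.2, 0.1]
grip_width: 47.1
finger_force: 0.4
```

```bash
python3 -c "
from h import *; where(); fc(8)
print(bot.get_obs()['finger_force'])"
```

```text
t 7.95 case x -66.6 y 25.8 tipz 38.7 rot [ 3.142 -0.    -0.363] w 47.14371484112021 F case -0.32 -1.4 0.08
mean Fy case -0.63 +- 0.21 Fz 0.11
0.35483683459460735
```

play_rows(commands=[{"x": 0, "y": -0.0002, "z": 0, "twist": 0}, {"x": 0, "y": -0.0004, "z": 0, "twist": 0}, {"x": 0, "y": -0.0006, "z": 0, "twist": 0}, {"x": 0, "y": -0.0007, "z": 0, "twist": 0}, {"x": 0, "y": -0.0007, "z": 0, "twist": 0}, {"x": 0, "y": -0.0007, "z": 0, "twist": 0}, {"x": 0, "y": -0.0007, "z": 0, "twist": 0}, {"x": 0, "y": -0.0007, "z": 0, "twist": 0}])

```text
time: 9.15
tool_pos: [463.7, -337.1, 63.7]
tcp_rot: [3.142, -0.0, -0.363]
contact_force: [-0.5, -0.5, -0.1]
grip_width: 46.5
finger_force: 0.5
```

```bash
python3 -c "
from h import *; where(); fc(8)
print(bot.get_obs()['finger_force'])"
```

```text
t 9.15 case x -66.6 y 26.5 tipz 38.7 rot [ 3.142 -0.    -0.363] w 46.53452900431613 F case -0.32 -0.63 -0.08
mean Fy case -0.76 +- 0.15 Fz 0.01
0.5352129600942135
```

play_rows(commands=[{"x": 0, "y": -0.0002, "z": 0, "twist": 0}, {"x": 0, "y": -0.0004, "z": 0, "twist": 0}, {"x": 0, "y": -0.0006, "z": 0, "twist": 0}, {"x": 0, "y": -0.0007, "z": 0, "twist": 0}, {"x": 0, "y": -0.0007, "z": 0, "twist": 0}, {"x": 0, "y": -0.0007, "z": 0, "twist": 0}, {"x": 0, "y": -0.0007, "z": 0, "twist": 0}, {"x": 0, "y": -0.0007, "z": 0, "twist": 0}])

```text
time: 10.35
tool_pos: [463.9, -336.4, 63.7]
tcp_rot: [3.142, 0.0, -0.363]
contact_force: [0.3, -1.3, -0.6]
grip_width: 46.8
finger_force: 0.5
```

```bash
cat >> h.py <<'E'
def shift(a,b):
    g=lambda n:cv2.imread(f'pics/{n}.png',0)[255:318,320:365].astype(np.float32)
    d,r=cv2.phaseCorrelate(g(a),g(b),cv2.createHanningWindow((45,63),cv2.CV_32F)); print('case shift px',np.round(d,3),round(r,2))
E
python3 -c "
from h import *; where(); fc(8)
print(bot.get_obs()['finger_force']); shot('side','s7'); shift('s4','s5'); shift('s4','s7'); shift('side2','s7')"
```

```text
t 10.35 case x -66.6 y 27.2 tipz 38.7 rot [ 3.142  0.    -0.363] w 46.790630456063205 F case 0.77 -1.13 -0.59
mean Fy case -1.15 +- 0.18 Fz -0.13
0.39784443564713
case shift px [0.489 0.048] 1.01
case shift px [0.471 0.036] 1.01
case shift px [ 0.51  -0.028] 1.0
```

play_rows(commands=[{"x": 0, "y": -0.0002, "z": 0, "twist": 0}, {"x": 0, "y": -0.0004, "z": 0, "twist": 0}, {"x": 0, "y": -0.0006, "z": 0, "twist": 0}, {"x": 0, "y": -0.0008, "z": 0, "twist": 0}, {"x": 0, "y": -0.0008, "z": 0, "twist": 0}, {"x": 0, "y": -0.0008, "z": 0, "twist": 0}, {"x": 0, "y": -0.0008, "z": 0, "twist": 0}, {"x": 0, "y": -0.0008, "z": 0, "twist": 0}])

```text
time: 11.6
tool_pos: [464.0, -336.1, 63.7]
tcp_rot: [3.141, -0.0, -0.363]
contact_force: [-2.2, -4.8, -0.8]
grip_width: 46.8
finger_force: 2.6
```

```bash
python3 -c "
from h import *; where(); fc(8)
print(bot.get_obs()['finger_force']); shot('side','s8'); shift('s5','s8')"
```

```text
t 11.6 case x -66.6 y 27.5 tipz 38.7 rot [ 3.141 -0.    -0.363] w 46.80983307035708 F case -0.35 -5.3 -0.76
mean Fy case -4.87 +- 0.19 Fz -1.17
2.6139912754297256
case shift px [ 0.528 -0.02 ] 1.02
```

The stop was reached: the push force jumped to about 5 N and the case did not move. Stop and image together show true case y ≈ measured − 2.8 and true case x ≈ measured − 1. I'll back off the knob, centre over the keys slightly towards the pad fronts, then touch down gently.

play_rows(commands=[{"x": 0, "y": 0.002, "z": 0, "twist": 0}, {"x": 0, "y": 0.006, "z": 0, "twist": 0}, {"x": 0, "y": 0.011, "z": 0, "twist": 0}, {"x": -0.001, "y": 0.017, "z": 0, "twist": 0}, {"x": -0.002, "y": 0.022, "z": 0, "twist": 0}, {"x": -0.003, "y": 0.025, "z": 0, "twist": 0}, {"x": -0.003, "y": 0.025, "z": 0, "twist": 0}, {"x": -0.003, "y": 0.025, "z": 0, "twist": 0}])

```text
time: 12.85
tool_pos: [452.4, -358.0, 63.7]
tcp_rot: [-3.142, -0.0, -0.363]
contact_force: [-0.3, 0.2, -0.3]
grip_width: 46.9
finger_force: 0.0
```

```bash
python3 -c "
from h import *; pair(9); fc(3)"
```

```text
t 12.85 case x -69.7 y 3.0 tipz 38.7 rot [-3.142 -0.    -0.363] w 46.9296861681282 F case -0.34 0.04 -0.27
t 12.9 case x -69.7 y 3.1 tipz 38.7 rot [-3.142  0.    -0.363] w 46.66104390087957 F case 0.77 0.74 0.17
mean Fy case -0.23 +- 0.17 Fz -0.23
```

View pics/c9.png

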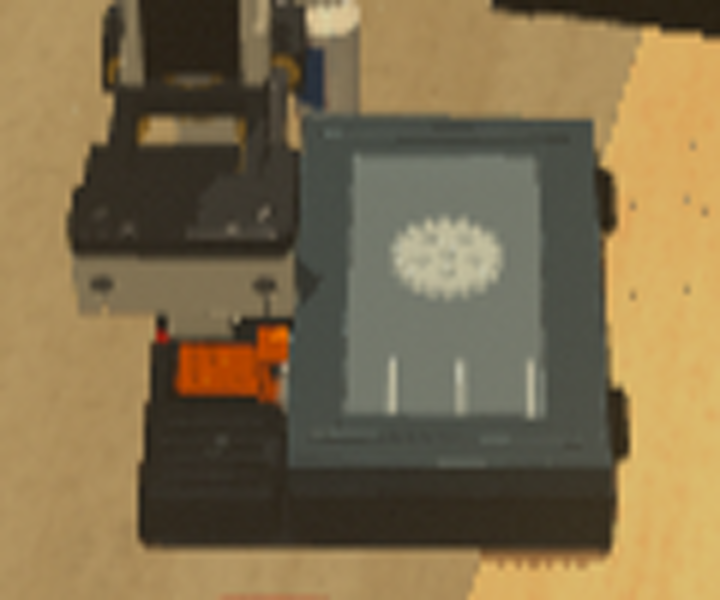

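The light block in this picture doesn't fit the fingertip moving rigidly. Before pressing, I'll compare the earlier frames side by side, enlarged around the knob.

```bash
python3 - <<'E'
from h import *
t=[]
for n in ('side2','s4','s5','s7','s8','s9'):
    im=cv2.imread(f'pics/{n}.png')[252:297,273:315]; t.append(cv2.resize(im,(262,290),interpolation=cv2.INTER_NEAREST))
cv2.imwrite('pics/m1.png',np.vstack([np.hstack(t[:3]),np.hstack(t[3:])]))
E
```

```text
(no output)
```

View pics/m1.png

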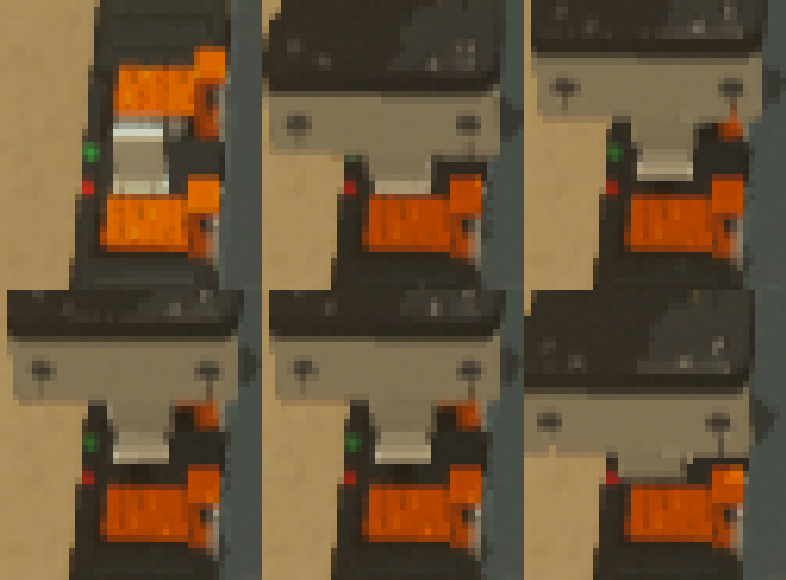

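The tiles show the knob's white base strip moved toward the green dot and stayed there (s5 to s8), and the fingertips are thinner than 19 mm. I'll widen the jaw to about 52 mm so the tips land inside the pads whatever their thickness, then touch down lightly.

play_rows(commands=[{"x": 0, "y": 0, "z": 0, "twist": 0}, {"x": 0, "y": 0, "z": 0, "twist": 0}, {"x": 0, "y": 0, "z": 0.002, "twist": 0}, {"x": 0, "y": 0, "z": 0.004, "twist": 0}, {"x": 0, "y": 0, "z": 0.006, "twist": 0}, {"x": 0, "y": 0, "z": 0.008, "twist": 0}, {"x": 0, "y": 0, "z": 0.009, "twist": 0}, {"x": 0, "y": 0, "z": 0.009, "twist": 0}], jaw=0.43)

```text
time: 13.85
tool_pos: [451.8, -357.7, 54.8]
tcp_rot: [-3.141, 0.002, -0.363]
contact_force: [-2.9, 2.1, 4.5]
grip_width: 52.6
finger_force: 2.5
```

```bash
python3 -c "
from h import *; where(); fc(6)"
```

```text
t 13.85 case x -70.3 y 3.0 tipz 29.8 rot [-3.141e+00  2.000e-03 -3.630e-01] w 52.56614601325306 F case -3.48 0.89 4.47
mean Fy case 0.35 +- 0.10 Fz 4.89
```

play_rows(commands=[{"x": -0.0005, "y": 0, "z": 0.0005, "twist": 0}, {"x": -0.001, "y": 0, "z": 0.001, "twist": 0}, {"x": -0.001, "y": 0, "z": 0.0015, "twist": 0}, {"x": -0.001, "y": 0, "z": 0.002, "twist": 0}, {"x": -0.001, "y": 0, "z": 0.002, "twist": 0}, {"x": -0.001, "y": 0, "z": 0.002, "twist": 0}, {"x": -0.001, "y": 0, "z": 0.002, "twist": 0}, {"x": -0.001, "y": 0, "z": 0.002, "twist": 0}])

```text
time: 14.95
tool_pos: [451.1, -357.5, 53.2]
tcp_rot: [3.142, 0.001, -0.363]
contact_force: [-3.3, 0.7, 7.9]
grip_width: 52.8
finger_force: 3.9
```

```bash
python3 -c "
from h import *; where(); fc(4); shot('side','s10'); shift('s9','s10')"
```

```text
t 14.95 case x -71.1 y 3.0 tipz 28.2 rot [ 3.142e+00  1.000e-03 -3.630e-01] w 52.81659392348828 F case -3.35 -0.47 7.88
mean Fy case 0.71 +- 0.10 Fz 7.57
case shift px [ 0.475 -0.006] 1.03
```

play_rows(commands=[{"x": -0.0005, "y": 0, "z": 0.0005, "twist": 0}, {"x": -0.001, "y": 0, "z": 0.001, "twist": 0}, {"x": -0.0015, "y": 0, "z": 0.0015, "twist": 0}, {"x": -0.002, "y": 0, "z": 0.002, "twist": 0}, {"x": -0.002, "y": 0, "z": 0.002, "twist": 0}, {"x": -0.002, "y": 0, "z": 0.002, "twist": 0}, {"x": -0.002, "y": 0, "z": 0.002, "twist": 0}, {"x": -0.002, "y": 0, "z": 0.002, "twist": 0}])

```text
time: 16.0
tool_pos: [450.2, -357.1, 51.4]
tcp_rot: [3.141, -0.001, -0.363]
contact_force: [-0.5, 1.7, 5.9]
grip_width: 52.3
finger_force: 3.2
```

```bash
python3 -c "
from h import *; where(); fc(3); shot('side','s11'); shift('s9','s11')"
```

```text
t 16.0 case x -72.1 y 3.0 tipz 26.4 rot [ 3.141e+00 -1.000e-03 -3.630e-01] w 52.333642860785865 F case -1.05 1.42 5.86
mean Fy case 1.34 +- 0.15 Fz 6.26
case shift px [ 0.443 -0.082] 0.55
```

The lid image has changed, so the lid is released. I'll press fully down and hold.

play_rows(commands=[{"x": -0.0005, "y": 0, "z": 0.001, "twist": 0}, {"x": -0.001, "y": 0, "z": 0.002, "twist": 0}, {"x": -0.001, "y": 0, "z": 0.0025, "twist": 0}, {"x": -0.001, "y": 0, "z": 0.003, "twist": 0}, {"x": -0.001, "y": 0, "z": 0.003, "twist": 0}, {"x": -0.001, "y": 0, "z": 0.003, "twist": 0}, {"x": -0.001, "y": 0, "z": 0.003, "twist": 0}, {"x": -0.001, "y": 0, "z": 0.003, "twist": 0}])

```text
time: 17.0
tool_pos: [449.6, -357.0, 49.5]
tcp_rot: [3.141, -0.003, -0.363]
contact_force: [-1.8, 3.2, 14.0]
grip_width: 52.2
finger_force: 6.9
```

```bash
python3 -c "
from h import *; where(); c=shot('side','s12')
cv2.imwrite('pics/c12.png',cv2.resize(cv2.imread('pics/s12.png')[180:330,240:400],None,fx=4,fy=4,interpolation=2))"
```

```text
t 17.0 case x -72.7 y 2.9 tipz 24.5 rot [ 3.141e+00 -3.000e-03 -3.630e-01] w 52.161561515476656 F case -2.85 2.34 14.02
```

View pics/c12.png

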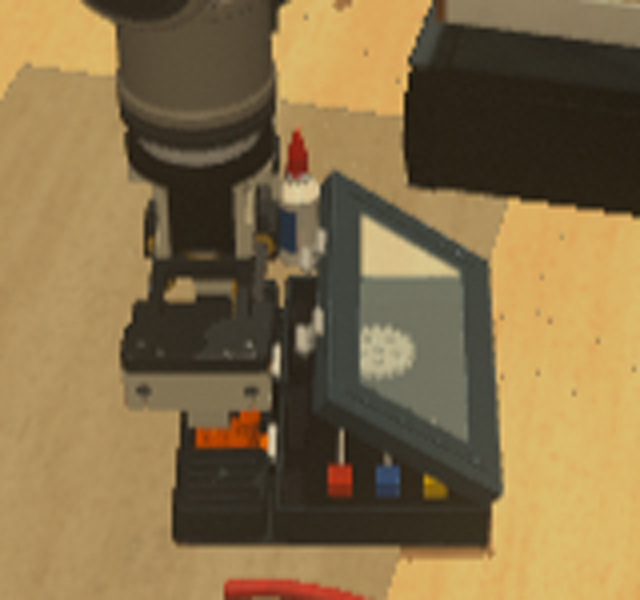

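The lid is rising clear of the gripper at roughly 0.5–0.7 rad. Both keys are at their stops, with the force up to 14 N. I'll hold one more call, then lift straight up.

play_rows(commands=[{"x": 0, "y": 0, "z": 0, "twist": 0}, {"x": 0, "y": 0, "z": 0, "twist": 0}, {"x": 0, "y": 0, "z": 0, "twist": 0}, {"x": 0, "y": 0, "z": 0, "twist": 0}, {"x": 0, "y": 0, "z": 0, "twist": 0}, {"x": 0, "y": 0, "z": 0, "twist": 0}, {"x": 0, "y": 0, "z": 0, "twist": 0}, {"x": 0, "y": 0, "z": 0, "twist": 0}])

```text
time: 17.85
tool_pos: [449.6, -357.0, 49.5]
tcp_rot: [3.141, -0.003, -0.363]
contact_force: [-0.9, 2.7, 13.3]
grip_width: 52.3
finger_force: 6.9
```

play_rows(commands=[{"x": 0, "y": 0, "z": -0.003, "twist": 0}, {"x": 0, "y": 0, "z": -0.008, "twist": 0}, {"x": 0, "y": 0, "z": -0.018, "twist": 0}, {"x": 0, "y": 0, "z": -0.033, "twist": 0}, {"x": 0, "y": 0, "z": -0.05, "twist": 0}, {"x": -0.01, "y": 0, "z": -0.07, "twist": 0}, {"x": -0.02, "y": 0, "z": -0.09, "twist": 0}, {"x": -0.03, "y": 0, "z": -0.1, "twist": 0}])

```text
time: 18.65
tool_pos: [420.6, -346.1, 149.4]
tcp_rot: [3.141, -0.002, -0.363]
contact_force: [-0.5, 0.1, 0.3]
grip_width: 52.6
finger_force: 0.0
```

play_rows(commands=[{"x": -0.01, "y": 0, "z": -0.01, "twist": 0}, {"x": -0.03, "y": 0, "z": -0.02, "twist": 0}, {"x": -0.05, "y": 0, "z": -0.03, "twist": 0}, {"x": -0.07, "y": 0, "z": -0.04, "twist": 0}, {"x": -0.09, "y": 0, "z": -0.05, "twist": 0}, {"x": -0.1, "y": 0, "z": -0.06, "twist": 0}, {"x": -0.11, "y": 0, "z": -0.06, "twist": 0}, {"x": -0.11, "y": 0, "z": -0.06, "twist": 0}])

```text
time: 19.45
tool_pos: [317.2, -306.5, 207.7]
tcp_rot: [-3.142, 0.0, -0.363]
contact_force: [0.1, 0.4, 0.6]
grip_width: 52.0
finger_force: 0.0
```

play_rows(commands=[{"x": 0, "y": 0, "z": 0, "twist": 0}, {"x": 0, "y": 0, "z": 0, "twist": 0}, {"x": 0, "y": 0, "z": 0, "twist": 0}, {"x": 0, "y": 0, "z": 0, "twist": 0}, {"x": 0, "y": 0, "z": 0, "twist": 0}, {"x": 0, "y": 0, "z": 0, "twist": 0}, {"x": 0, "y": 0, "z": 0, "twist": 0}, {"x": 0, "y": 0, "z": 0, "twist": 0}])

```text
time: 20.25
tool_pos: [317.9, -306.9, 207.7]
tcp_rot: [3.141, -0.0, -0.363]
contact_force: [0.2, -0.9, -0.6]
grip_width: 52.2
finger_force: 0.0
```

play_rows(commands=[{"x": 0, "y": 0, "z": 0, "twist": 0}, {"x": 0, "y": 0, "z": 0, "twist": 0}, {"x": 0, "y": 0, "z": 0, "twist": 0}, {"x": 0, "y": 0, "z": 0, "twist": 0}, {"x": 0, "y": 0, "z": 0, "twist": 0}, {"x": 0, "y": 0, "z": 0, "twist": 0}, {"x": 0, "y": 0, "z": 0, "twist": 0}, {"x": 0, "y": 0, "z": 0, "twist": 0}])

```text
time: 21.05
tool_pos: [317.9, -306.8, 207.6]
tcp_rot: [3.142, 0.0, -0.363]
contact_force: [0.0, 0.8, 0.1]
grip_width: 52.4
finger_force: 0.0
```

play_rows(commands=[{"x": 0, "y": 0, "z": 0, "twist": 0}, {"x": 0, "y": 0, "z": 0, "twist": 0}, {"x": 0, "y": 0, "z": 0, "twist": 0}, {"x": 0, "y": 0, "z": 0, "twist": 0}, {"x": 0, "y": 0, "z": 0, "twist": 0}, {"x": 0, "y": 0, "z": 0, "twist": 0}, {"x": 0, "y": 0, "z": 0, "twist": 0}, {"x": 0, "y": 0, "z": 0, "twist": 0}])

```text
time: 21.85
tool_pos: [317.9, -306.8, 207.7]
tcp_rot: [3.142, -0.0, -0.363]
contact_force: [0.1, 0.7, -0.4]
grip_width: 52.4
finger_force: 0.0
```

play_rows(commands=[{"x": 0, "y": 0, "z": 0, "twist": 0}, {"x": 0, "y": 0, "z": 0, "twist": 0}, {"x": 0, "y": 0, "z": 0, "twist": 0}, {"x": 0, "y": 0, "z": 0, "twist": 0}, {"x": 0, "y": 0, "z": 0, "twist": 0}, {"x": 0, "y": 0, "z": 0, "twist": 0}, {"x": 0, "y": 0, "z": 0, "twist": 0}, {"x": 0, "y": 0, "z": 0, "twist": 0}])

```text
time: 22.65
tool_pos: [317.9, -306.8, 207.7]
tcp_rot: [3.142, -0.0, -0.363]
contact_force: [-0.1, -0.6, -0.2]
grip_width: 52.3
finger_force: 0.0
```

```bash
python3 - <<'E'
from h import *
where(); shot('side','s13')
for i in range(20): bot.capture('side')
shot('side','s14')
a,b=cv2.imread('pics/s13.png'),cv2.imread('pics/s14.png')
print('moving px',int((cv2.absdiff(a,b).max(2)>25).sum())); where()
cv2.imwrite('pics/c14.png',cv2.resize(b[180:330,230:400],None,fx=4,fy=4,interpolation=2))
o=cv2.imread('pics/side1.png')
d=(cv2.absdiff(o,b).max(2)>40).astype(np.uint8)
k,l,s,ce=cv2.connectedComponentsWithStats(d); print([list(x) for x in s[1:] if x[4]>15])
E
```

```text
t 22.65 case x -213.6 y 3.0 tipz 182.7 rot [ 3.142 -0.    -0.363] w 52.32730643255627 F case 0.08 -0.57 -0.17
moving px 6
t 23.75 case x -213.6 y 3.0 tipz 182.7 rot [ 3.141 -0.    -0.363] w 52.161320530431105 F case 0.32 -0.03 -0.76
[[np.int32(22), np.int32(0), np.int32(28), np.int32(7), np.int32(137)], [np.int32(107), np.int32(0), np.int32(26), np.int32(21), np.int32(227)], [np.int32(135), np.int32(0), np.int32(89), np.int32(62), np.int32(1719)], [np.int32(2), np.int32(7), np.int32(116), np.int32(107), np.int32(5325)], [np.int32(74), np.int32(10), np.int32(14), np.int32(17), np.int32(163)], [np.int32(0), np.int32(20), np.int32(7), np.int32(19), np.int32(94)], [np.int32(209), np.int32(31), np.int32(24), np.int32(12), np.int32(82)], [np.int32(64), np.int32(37), np.int32(178), np.int32(277), np.int32(10507)], [np.int32(23), np.int32(76), np.int32(72), np.int32(32), np.int32(1513)], [np.int32(19), np.int32(87), np.int32(10), np.int32(35), np.int32(72)], [np.int32(115), np.int32(86), np.int32(9), np.int32(23), np.int32(73)], [np.int32(2), np.int32(94), np.int32(12), np.int32(45), np.int3
[... 1501 characters left out ...]
 np.int32(26), np.int32(7), np.int32(92)], [np.int32(205), np.int32(266), np.int32(19), np.int32(27), np.int32(82)], [np.int32(291), np.int32(266), np.int32(12), np.int32(7), np.int32(41)], [np.int32(187), np.int32(271), np.int32(10), np.int32(8), np.int32(45)], [np.int32(306), np.int32(276), np.int32(4), np.int32(19), np.int32(32)], [np.int32(291), np.int32(279), np.int32(9), np.int32(3), np.int32(27)], [np.int32(358), np.int32(291), np.int32(3), np.int32(11), np.int32(18)], [np.int32(170), np.int32(304), np.int32(6), np.int32(8), np.int32(27)], [np.int32(220), np.int32(319), np.int32(9), np.int32(5), np.int32(27)], [np.int32(103), np.int32(376), np.int32(68), np.int32(70), np.int32(2645)]]
```

View pics/c14.png

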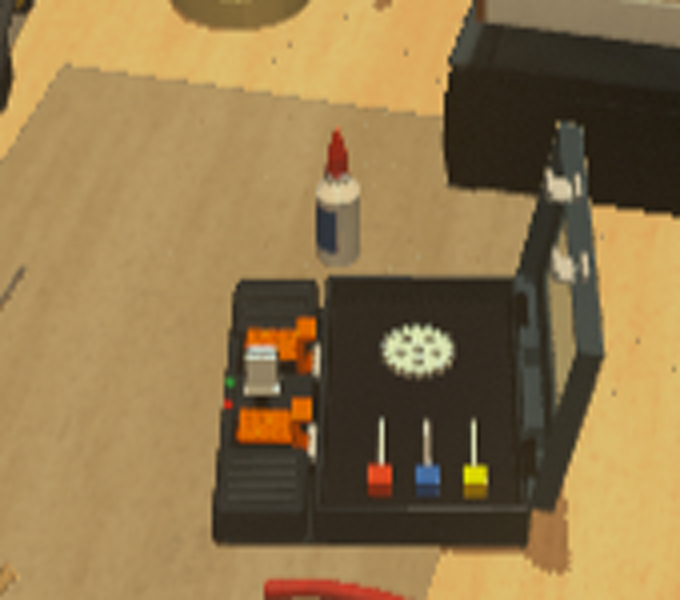

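The lid stands open and the knob base moved about 3.8 px, roughly 12 mm, so it is at green. The bottle and case look unmoved. I'll wait a little for the lid to settle, then hand in.

play_rows(commands=[{"x": 0, "y": 0, "z": 0, "twist": 0}, {"x": 0, "y": 0, "z": 0, "twist": 0}, {"x": 0, "y": 0, "z": 0, "twist": 0}, {"x": 0, "y": 0, "z": 0, "twist": 0}, {"x": 0, "y": 0, "z": 0, "twist": 0}, {"x": 0, "y": 0, "z": 0, "twist": 0}, {"x": 0, "y": 0, "z": 0, "twist": 0}, {"x": 0, "y": 0, "z": 0, "twist": 0}])

```text
time: 24.55
tool_pos: [317.9, -306.9, 207.7]
tcp_rot: [3.142, -0.0, -0.363]
contact_force: [-0.1, 0.1, -0.1]
grip_width: 52.4
finger_force: 0.0
```

play_rows(commands=[{"x": 0, "y": 0, "z": 0, "twist": 0}, {"x": 0, "y": 0, "z": 0, "twist": 0}, {"x": 0, "y": 0, "z": 0, "twist": 0}, {"x": 0, "y": 0, "z": 0, "twist": 0}, {"x": 0, "y": 0, "z": 0, "twist": 0}, {"x": 0, "y": 0, "z": 0, "twist": 0}, {"x": 0, "y": 0, "z": 0, "twist": 0}, {"x": 0, "y": 0, "z": 0, "twist": 0}])

```text
time: 25.35
tool_pos: [317.9, -306.9, 207.7]
tcp_rot: [3.141, -0.0, -0.363]
contact_force: [0.2, -0.4, -0.3]
grip_width: 52.5
finger_force: 0.0
```

```bash
python3 - <<'E'
from h import *
shot('side','s15'); a,b=cv2.imread('pics/s14.png'),cv2.imread('pics/s15.png')
n=int((cv2.absdiff(a,b).max(2)>25).sum()); print('moving',n)
if n<5: print(bot.close_job())
E
```

```text
moving 6
```

```bash
python3 - <<'E'
from h import *
shot('side','s16'); a,b,c=[cv2.imread(f'pics/s{i}.png') for i in(14,15,16)]
print(np.argwhere(cv2.absdiff(a,b).max(2)>25).tolist(), np.argwhere(cv2.absdiff(b,c).max(2)>25).tolist())
print(bot.close_job())
E
```

```text
[[224, 372], [225, 372], [229, 372], [246, 374], [247, 374], [249, 374]] []
the job is handed in; nothing more can be done
None
```

I handed the job in at about 25 s. The lid stands fully open, the lock is at green, the robot is touching nothing, and the case and the glue bottle look unmoved in the last side picture; the other things I didn't check one by one.

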